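Seat and hold the sprung cover of the table press

ROBOT

A 6-joint arm with a two-finger parallel gripper is mounted at the origin on the work surface. World frame = base frame: x ahead of the robot, y to its left, z up, the work surface at z = 0. Lengths are in m, angles in degrees, forces in N, time in s.
With the tool pointing down it reaches from about 0.2 to 0.875 m from the base axis. Payload 3.4 kg.
Tool frame: the origin (TCP) lies on the centre line of the jaws, within the pads' length; the fingertips stand 25 mm ahead of it and the grasp point (between the pads) lies 6 mm ahead of it; x points along the fingers, z is the direction in which the jaws open and shut, and the axes are right-handed (so a half turn about x gives the same grasp; the last joint's range is limited). The gripper opens to 94 mm and grips with 3 to 60 N. Pads are 16 mm wide; open, the fingers measure 119 mm over their backs; the gripper's body (75 mm by 177 mm) begins 78 mm behind the grasp point.
Start: joints at [61.822, 15.808, 86.224, -0, 77.962, -6.933], TCP at [0.208, 0.536, 0.23] pointing down, gripper open.
Joint ranges: [-165.64, 165.64], [-43.16, 119.46], [12.63, 154.43], [-67.54, 247.53], [6.08, 155.33], [-154.97, 154.97]. Speed limits (degrees/s): [147.25, 147.25, 180, 180, 180, 180].

INTERFACE

Orientations are given as [roll, pitch, yaw] about the fixed x, y, z axes, in that order (R = Rz(yaw) Ry(pitch) Rx(roll)).
In Python, from workcell import bot gives the robot as it stands.
- The arm moves only by the tool play_rows, never from a script. Its argument "deltas" is a list that holds one entry, the list of rows, each a list of 7 numbers: the gripper command: -1 is shut, 1 is fully open, values between are in proportion, then the shift along the tool's x, y, z in m, then the turn, a rotation vector about the tool's x, y, z in rad. A call has 1 to 20 rows; each row is the pose to reach, as a shift and turn from the pose commanded when the call began, along the tool's axes at that moment; what a row does not reach only later rows make up. A row lasts 1/12 s, in which the tool goes at most 41.7 mm and 7.16 degrees, less where a joint would pass 70% of its speed; a pose out of reach is approached as far as the arm can. A call with a gripper value outside its range is refused whole. The fingers move at their own pace and stop on an object; "grip_force" is the grip in N (left out, the last holds). Time passes only in rows, so rows that repeat a pose let the fingers close. It gives the time, the measured TCP pose, the force and the opening at its end, in the units of the state.
- bot.get_obs(): the state, without advancing time (a new reading comes with each control period).
- bot.camera(name): name is "scene" or "top"; returns a dict with "frame" (400x640x3 uint8, blue, green, red), "fx", "fy", "cx", "cy" (pixels), "world_to_cam" (4x4, takes a point from world to camera coordinates). Camera axes: x right, y up, looking along -z (the intrinsics and any distortion apply to the point x, -y, -z); pixel columns grow to the right and rows downward; lengths in m; the calibration is good to about 2 mm. A picture is of the moment at which its call begins. There is no depth.
- bot.close_job(): hands the job in, once; it reports no verdict.
The state is a dict: "time_s": time; "qpos": joint angles; "qvel": joint speeds; "joint_efforts": joint torques, N m; "eef_pos": TCP position; "tool_rot": TCP orientation; "ft_force": force on the tool from outside, world axes, zero at the start; "ft_torque": the same for the moment, N m; "opening": finger opening in m.
Only numpy, scipy, OpenCV 4.12 (cv2) and the standard library are available. Lean on these libraries where they do the work, as an engineer would, in place of code of your own. Each camera call takes 0.05 s, during which the arm holds its last target. There are 200 camera calls.

TASK

Put the round aluminium cover on the press bed: take it by its bar grip, turn it so that its lip faces the same way as the press's spout, and work it over the locating pin hidden underneath until it drops on. Then push it all the way down against the bed's spring and keep it held there: finish while still holding it down, without letting go. Leave the other things on the table where they are.

Things in the scene. Friction and masses are not known exactly. Their poses are not given: they have to be found in the camera images.
- cover: The loose cover: a hollow round cast-aluminium cap, 96 mm across, 20 mm thick, 0.2 to 0.4 kg, flat on the table, grip up. Origin: centre of its underside; z up; +x points to its lip, a block 24 mm wide sticking out of the rim to 60 mm from the centre. Bar grip on top: 46 mm long along x, 18 mm wide along y, z = 20 to 52 mm: pinch it across y from above.
- cover_bore (a point): Centre of the bore's mouth in the cover's underside (same point as the cover's origin). Hidden below: a central square bore 20 x 20 mm and, running from it towards the lip, a slot 14 mm wide out to 34 mm from the axis; both are blind, 16 mm deep.
- cover_lip (a point): Point on the cover: top edge of the lip's end, 60 mm along the cover's +x from its axis, 20 mm above its underside.
- cover_grip (a point): Point inside the cover's bar grip: on the cover's axis, 40 mm above its underside, 12 mm below the top of the bar.
- press: The cast-aluminium manual press, fixed. Origin: on the table right under the locating pin, on the axis of the round bed; z up; +x points to its spout, an open trough 36 mm wide reaching to 99 mm, up to 40 mm high. Bed drum 116 mm across, top at z = 40 mm. Its column stands on the +y side.
- column_top (a point): Top of the press's column, 200 mm along the press's +y from the pin, 270 mm high. Column 40 mm thick, collar 60 mm, foot 112 mm across; the head with its black knob is swung away beyond it, to 370 mm from the pin, 160 to 307 mm high.
- pin_tip (a point): Tip of the locating pin, on the bed's axis at z = 63 mm: fixed, steel, 16 mm in diameter, its top 3.5 mm tapered to 9 mm. A second fixed peg, 6 mm in diameter, top at z = 61 mm, stands 26 mm from the pin towards the spout and enters the cover's slot: the cover drops on only with its lip towards the spout (within about 0.1 rad).
- carrier_top (a point): Centre of the top of the carrier, the sprung round steel plate (104 mm across) on the bed around the pin; axes parallel to the press's. Carrier up: z = 55 mm, pin standing 8 mm and peg 6 mm above it. The cover's underside rests here once it has dropped on.
- carrier (a joint): How far the carrier is pushed down: 0 m up, 0.006 m fully down on its hard stop. Spring 6 N at the top, 12 N at the bottom; it does not sink under the cover's own weight (a push of about 9 N is needed to bring the cover fully down) and rises again when let go.
- spout_end (a point): End of the press's spout, upper edge: 99 mm along the press's +x from the pin's axis, 40 mm above the table.
- reamer: Small wooden citrus reamer, lying, about 136 mm long, 38 mm thick at its head; bystander. Origin: under its middle, on the table.
- saucer: White ceramic saucer, 124 mm across, 20 mm high; bystander. Origin: centre of its underside.
- silicone_lid: Dark silicone lid, 100 mm across, 7 mm thick, with a round knob 30 mm high in all; bystander. Origin: centre of its underside.
- pitcher: Glass pitcher, 112 mm across and 200 mm high, handle along its +y; bystander. Origin: centre of its underside.
- cup: White ceramic espresso cup, 66 mm across, 58 mm high, handle along its +y; bystander. Origin: centre of its underside.
- sugar_jar: Glass sugar jar with steel cap, 68 mm across, 90 mm high; bystander. Origin: centre of its underside.
- spoon: Steel spoon, 140 mm long, lying; bystander. Origin: on the table, somewhere under it near its middle.
Not all that is in view belongs to the job. What is shaped like the cover but purple or red is not meant.

How it is judged (in metres and radians):
On the way, in this order (a step that is already met when the one before it is completed fails the run):
1. the cover is lifted off the table in the gripper (height (world z) of cover above 0.03 m and contact force between the fingers and cover above 1 N), for 0.1 s.
2. the cover has dropped on over the pin, lying flat on the carrier with its lip towards the spout (horizontal distance between cover and pin_tip below 0.0045 m and z of cover in the frame of carrier_top between -0.004 and 0.0025 m and angle between cover's own z axis and vertical below 0.06 rad and x of cover_lip in the frame of carrier_top above 0.045 m and y of cover_lip in the frame of carrier_top between -0.016 and 0.016 m), for 0.1 s.
At the end, for the whole second after the job is handed in: The cover sits over the pin (axis within 4.5 mm, tilt under 0.06 rad, underside on the carrier within about 2.5 mm, lip towards the spout within about 16 mm sideways) and the gripper's fingers, still on it, hold it still with the carrier pushed down more than 4.5 mm of its 6 mm (all of step 2 and value of joint carrier above 0.0045 m and contact force between the fingers and cover above 2 N and linear speed of cover below 0.02 m/s); the arm keeps its last pose, push and grip.
It fails at once if a bystander is shoved or knocked over (moved more than 30 mm) (distance of any of reamer, saucer, silicone_lid, pitcher, cup, sugar_jar, spoon from where it was at the start of the episode above 0.03 m).
It also fails if it takes over 42 s, if anything falls off the work surface, if the arm or the gripper's body presses on something with over 40 N, if the wrist force passes 120 N, or if a joint passes its speed limit or range.

## Working session

There is one attempt and no reset: what is moved stays moved. The work goes in short steps, Python scripts to look and compute and a tool call to move; the robot and the scene stay as the last step left them, time stands still between calls to the robot, and variables do not carry over. Pictures are saved under pics/ and viewed, about 8 in all and at most 12, crops included, and the job is handed in when it is done.

Besides the shell and the picture viewer there is one more tool, called after "Emit:" as name([rows], argument=value, ...), one row to a line, values as JSON. play_rows: Moves the arm, as the interface text tells. Its arguments: {"type":"object","properties":{"deltas":{"type":"array","items":{"type":"array","items":{"type":"array","items":{"type":"number"}}}},"grip_force":{"type":"number"}},"required":["deltas"]}

```bash
mkdir -p pics; ls; python3 - <<'E'
from workcell import bot
import cv2,pickle
for n in("scene","top"):
    c=bot.camera(n); cv2.imwrite(f"pics/{n}0.png",c["frame"]); pickle.dump(c,open(f"{n}0.pkl","wb"))
    print(n,{k:v for k,v in c.items() if k!="frame"})
print(bot.get_obs())
E
```

```text
pics
scene {'fx': 457.9961515091306, 'fy': 457.9961515091306, 'cx': 322.9949273098126, 'cy': 204.56306225727965, 'world_to_cam': array([[ 0.22550197,  0.97416896, -0.01198754, -0.07373026],
       [-0.54091892,  0.13542737,  0.83010009,  0.16513866],
       [ 0.81028118, -0.18070492,  0.55748556, -1.89364507],
       [ 0.        ,  0.        ,  0.        ,  1.        ]])}
top {'fx': 435.4261568538443, 'fy': 435.4261568538443, 'cx': 321.1877177499349, 'cy': 196.97721286216802, 'world_to_cam': array([[ 0.01023599, -0.99985979, -0.01325242, -0.0503121 ],
       [ 0.9983657 ,  0.00947371,  0.05635758, -0.56309025],
       [-0.05622413, -0.01380764,  0.99832269, -1.36176605],
       [ 0.        ,  0.        ,  0.        ,  1.        ]])}
{'time_s': 0.1, 'qpos': array([ 6.18220955e+01,  1.58432803e+01,  8.62865075e+01, -1.68520093e-04,
        7.79618928e+01, -6.93436136e+00]), 'qvel': array([-0.02261414, -0.14391952, -0.23510051, -0.01384545, -0.11186934,
        0.01652166]), 'joint_efforts': array([ 1.09836797e-03, -4.05455339e+01, -2.37781817e+01,  7.04255118e-02,
        2.98175763e-02, -5.74114119e-05]), 'eef_pos': array([0.20814413, 0.5355129 , 0.22970851]), 'tool_rot': array([ 173.16860393,   89.90831928, -118.07490396]), 'ft_force': array([-0.68445417,  0.16167658, -0.04368133]), 'ft_torque': array([-0.03520549, -0.0252329 ,  0.07079152]), 'opening': 0.09402174394625486}
```

View pics/scene0.png

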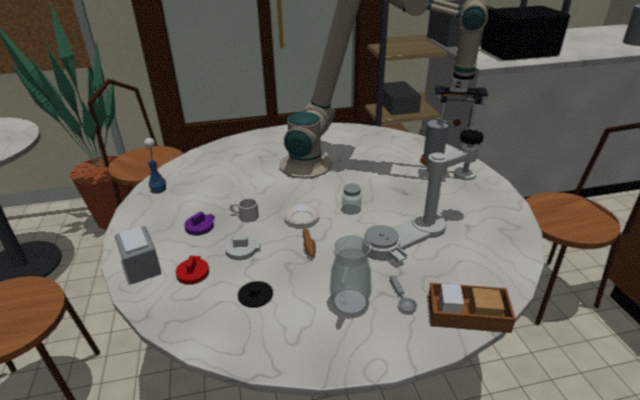

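View pics/top0.png

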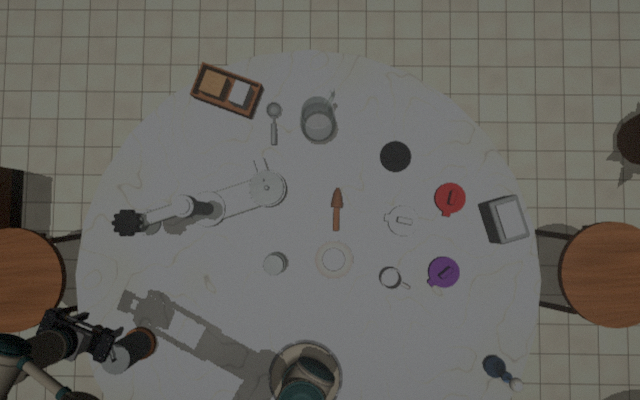

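Top view: the press bed is at (267,187), spout towards (261,165) and column towards (208,208). Things that could be taken for the cover in the top view:
- aluminium one at (402,220)
- red at (449,198)
- purple at (444,272)
- silicone lid at (396,156)
- saucer at (334,259)

The aluminium one fits the description, also seen at (240,248) in the scene view. I'll check it in a close crop.

```bash
cat > h.py <<'E'
import cv2,numpy as np
def panel(img,u0,v0,w,h,s,step=10):
    c=cv2.resize(img[v0:v0+h,u0:u0+w],None,fx=s,fy=s,interpolation=cv2.INTER_CUBIC)
    c=cv2.convertScaleAbs(c,alpha=200/np.percentile(c,98))
    for u in range(-(-u0//step)*step,u0+w,step):
        x=int((u-u0+.5)*s);cv2.line(c,(x,0),(x,5),(0,0,255),1);cv2.putText(c,str(u),(x-10,15),0,.35,(0,0,255),1)
    for v in range(-(-v0//step)*step,v0+h,step):
        y=int((v-v0+.5)*s);cv2.line(c,(0,y),(5,y),(0,0,255),1);cv2.putText(c,str(v),(7,y+4),0,.35,(0,0,255),1)
    return c
def proj(c,P):
    P=np.atleast_2d(P);W=c["world_to_cam"];q=P@W[:3,:3].T+W[:3,3]
    return np.c_[c["fx"]*q[:,0]/-q[:,2]+c["cx"],c["fy"]*-q[:,1]/-q[:,2]+c["cy"]]
def ray(c,u,v,z):
    W=c["world_to_cam"];R,t=W[:3,:3],W[:3,3]
    d=R.T@np.array([(u-c["cx"])/c["fx"],-(v-c["cy"])/c["fy"],-1]);o=-R.T@t
    return o+d*(z-o[2])/d[2]
E
python3 - <<'E'
import pickle
from h import *
t=pickle.load(open("top0.pkl","rb"));s=pickle.load(open("scene0.pkl","rb"))
T,S=t["frame"],s["frame"]
a=np.hstack([panel(T,368,195,66,50,6),panel(T,234,150,66,50,6)])
b=np.hstack([panel(S,208,222,66,50,6),panel(S,350,218,66,50,6)])
cv2.imwrite("pics/c1.png",np.vstack([a,b]))
for n,u,v,z in(("cover",402,220,.05),("bed",267,187,.06),("lip",385,219,.02),("spout",261,161,.04)):print(n,ray(t,u,v,z).round(4))
for n,u,v,z in(("cover",240,248,.02),("bed",382,238,.055)):print(n,ray(s,u,v,z).round(4))
E
```

```text
cover [ 0.4932 -0.2938  0.05  ]
bed [0.5902 0.1213 0.06  ]
lip [ 0.496  -0.2458  0.02  ]
spout [0.6731 0.1443 0.04  ]
cover [ 0.5079 -0.305   0.02  ]
bed [0.6076 0.1198 0.055 ]
```

View pics/c1.png

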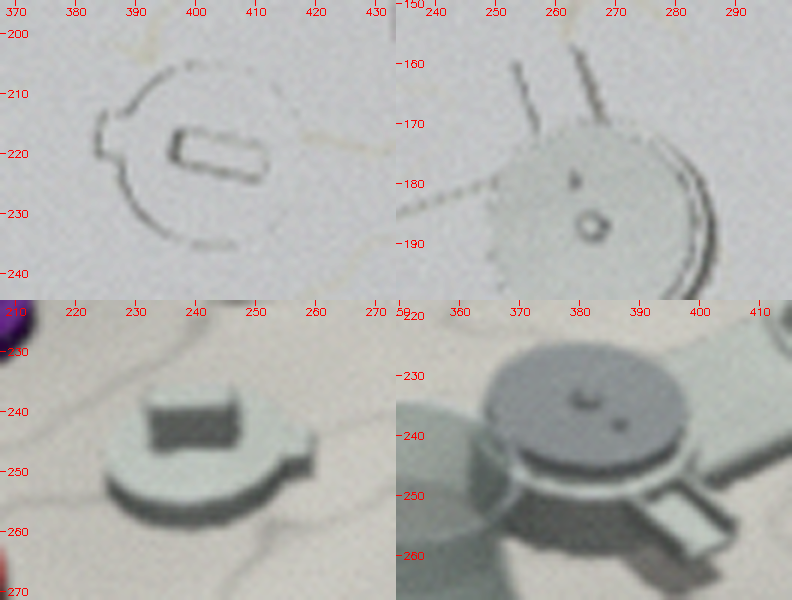

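The crop confirms the choice. The cover is bare aluminium: top view bar about (398..412, 216..225), lip end at (384.5,217); scene view lip at (260,247). On the press, the pin is at about (265.8,187.3), the peg at (263.3,179.5), and the spout runs up and to the left.

```bash
cat > m1.py <<'E'
import pickle
from h import *
from scipy.optimize import least_squares
t=pickle.load(open("top0.pkl","rb"));s=pickle.load(open("scene0.pkl","rb"))
px=lambda x,y,u0,v0:(u0+x/6-.5,v0+y/6-.5)
tc=lambda x,y:px(x,y,368,195); tp=lambda x,y:px(x-396,y,234,150)
sc=lambda x,y:px(x,y-300,208,222); sp=lambda x,y:px(x-396,y-300,350,218)
def fit(name,obs,p0):
    def r(p):
        c,sn=np.cos(p[2]),np.sin(p[2]);o=[]
        for cam,P,uv in obs:
            o.append(proj(cam,[p[0]+c*P[0]-sn*P[1],p[1]+sn*P[0]+c*P[1],P[2]])[0]-uv)
        return np.ravel(o)
    f=least_squares(r,p0,loss="soft_l1",f_scale=.7);print(name,f.x[:2].round(4),"yaw",np.degrees(f.x[2]).round(1));print("  res",r(f.x).reshape(-1,2).round(1).tolist())
C=[(t,(.06,-.012,.02),tc(104,112)),(t,(.06,.012,.02),tc(97,155)),(t,(0,0,.02),tc(208,153)),
 (t,(.023,-.009,.052),tc(183,130)),(t,(.023,.009,.052),tc(178,165)),(t,(-.023,-.009,.052),tc(267,148)),(t,(-.023,.009,.052),tc(262,183))]
D=[(s,(.06,.012,.02),sc(313,432)),(s,(.06,.012,0),sc(313,474)),(s,(.06,-.012,.02),sc(278,461)),(s,(.023,-.009,.052),sc(240,402)),(s,(-.023,-.009,.052),sc(148,408)),(s,(.023,-.009,.02),sc(239,446)),(s,(-.023,-.009,.02),sc(152,452))]
D2=[(c,(P[0],-P[1],P[2]),u) for c,P,u in D]
P=[(t,(0,0,.063),tp(592,226)),(t,(.026,0,.061),tp(574,180)),(t,(0,0,.055),tp(592,226)),(t,(.099,.018,.04),tp(515,62)),(t,(.099,-.018,.04),tp(573,45))]
Q=[(s,(0,0,.063),sp(587,396)),(s,(.026,0,.061),sp(620,421)),(s,(0,0,.055),sp(586,404)),(s,(.099,.018,.04),sp(736,522)),(s,(.099,-.018,.04),sp(692,557))]
if __name__=="__main__":
    fit("cover top",C,[.49,-.29,1.5]);fit("cover scene",D,[.49,-.29,1.5]);fit("cover scene flip",D2,[.49,-.29,1.5]);fit("cover both",C+D,[.49,-.29,1.5])
    fit("press top",P,[.59,.12,.2]);fit("press scene",Q,[.59,.12,.2]);fit("press both",P+Q,[.59,.12,.2])
    o=lambda q:print(q)
E
python3 m1.py
```

```text
cover top [ 0.4918 -0.3014] yaw 79.0
  res [[-0.1, -0.2], [-0.4, 0.1], [0.6, 0.5], [-0.2, -0.1], [-0.5, -0.1], [0.5, -0.0], [0.3, -0.1]]
cover scene [ 0.4944 -0.3025] yaw 72.8
  res [[0.5, -0.0], [1.1, -2.0], [4.9, 0.0], [-1.5, 0.7], [-0.9, -0.9], [-0.2, 1.5], [-0.3, -0.1]]
cover scene flip [ 0.5078 -0.304 ] yaw 95.1
  res [[0.6, 2.8], [1.1, 0.7], [4.8, -6.6], [-1.4, -1.9], [-1.0, 0.1], [-0.2, -1.2], [-0.4, 0.9]]
cover both [ 0.4922 -0.3021] yaw 78.1
  res [[0.2, -0.7], [-0.2, -0.4], [0.8, 0.4], [0.0, -0.3], [-0.3, -0.4], [0.8, -0.1], [0.4, -0.1], [0.5, -1.6], [1.1, -3.6], [5.6, -1.6], [-1.0, -0.2], [-0.7, -0.9], [0.3, 0.6], [-0.1, -0.1]]
press top [0.5884 0.1241] yaw 17.9
  res [[-0.2, 0.3], [0.4, -0.0], [0.1, 0.5], [-1.0, -0.2], [0.3, -0.8]]
press scene [0.595  0.1216] yaw 20.3
  res [[0.0, -0.1], [-0.0, 0.6], [0.0, 0.6], [0.9, -0.1], [-1.1, -1.4]]
press both [0.5901 0.1236] yaw 18.5
  res [[-0.1, -0.2], [0.5, -0.5], [0.3, -0.0], [-1.2, -0.5], [0.1, -1.3], [0.1, -1.2], [-0.1, -0.4], [0.1, -0.4], [0.3, -0.8], [-1.9, -2.3]]
```

```bash
python3 - <<'E'
from workcell import bot
from h import *
import pickle
from scipy.spatial.transform import Rotation as R
t=pickle.load(open("top0.pkl","rb"));s=pickle.load(open("scene0.pkl","rb"))
o=bot.get_obs();M=R.from_euler("xyz",o["tool_rot"],degrees=True).as_matrix()
print(M.round(3)); print("z ang",np.degrees(np.arctan2(M[1,2],M[0,2])),"y ang",np.degrees(np.arctan2(M[1,1],M[0,1])))
for n,c,u,v,z in(("pitch base",s,350,301,0),("pitch top",t,318,112,.2),("pitch base t",t,320,126,0.0),("jar",t,275,263,.08),("saucer",t,334,259,.01),("cup",t,390,277,.05)):print(n,ray(c,u,v,z).round(3))
d=np.array([.492,-.302,.2])-o["eef_pos"];print("shift tool to cover above",M.T@d)
E
```

```text
[[-0.001 -0.932  0.362]
 [-0.001  0.362  0.932]
 [-1.     0.    -0.002]]
z ang 68.7565007725412 y ang 158.75648344660522
pitch base [ 0.785 -0.03   0.   ]
pitch top [ 0.789 -0.036  0.2  ]
pitch base t [ 0.794 -0.038  0.   ]
jar [0.361 0.091 0.08 ]
saucer [ 0.369 -0.087  0.01 ]
cup [ 0.319 -0.257  0.05 ]
shift tool to cover above [ 0.03067715 -0.56803139 -0.67770485]
```

Emit:
play_rows([
  [[1, 0.03, -0.057, -0.068, 0.14, 0, 0], [1, 0.03, -0.568, -0.678, 1.392, 0, 0], [1, 0.03, -0.568, -0.678, 1.392, 0, 0], [1, 0.03, -0.568, -0.678, 1.392, 0, 0], [1, 0.03, -0.568, -0.678, 1.392, 0, 0], [1, 0.03, -0.568, -0.678, 1.392, 0, 0], [1, 0.03, -0.568, -0.678, 1.392, 0, 0], [1, 0.03, -0.568, -0.678, 1.392, 0, 0], [1, 0.03, -0.568, -0.678, 1.392, 0, 0], [1, 0.03, -0.568, -0.678, 1.392, 0, 0], [1, 0.03, -0.568, -0.678, 1.392, 0, 0], [1, 0.03, -0.568, -0.678, 1.392, 0, 0], [1, 0.03, -0.568, -0.678, 1.392, 0, 0], [1, 0.03, -0.568, -0.678, 1.392, 0, 0], [1, 0.03, -0.568, -0.678, 1.392, 0, 0], [1, 0.03, -0.568, -0.678, 1.392, 0, 0], [1, 0.03, -0.568, -0.678, 1.392, 0, 0], [1, 0.03, -0.568, -0.678, 1.392, 0, 0], [1, 0.03, -0.568, -0.678, 1.392, 0, 0], [1, 0.03, -0.568, -0.678, 1.392, 0, 0]],
])

```text
time_s: 1.77
eef_pos: [0.4748, -0.2532, 0.201]
tool_rot: [135.2, 90.0, 124.1]
ft_force: [0.3, -0.4, 0.3]
opening: 0.0938
```

```bash
cat > go.py <<'E'
import sys
from workcell import bot
from h import *
from scipy.spatial.transform import Rotation as R
def go(x,y,z,yaw):
    o=bot.get_obs();M=R.from_euler("xyz",o["tool_rot"],degrees=True).as_matrix()
    a=np.radians(yaw);Z=np.array([np.cos(a),np.sin(a),0]);X=np.array([0,0,-1.]);T=np.c_[X,np.cross(Z,X),Z]
    print("pos",o["eef_pos"].round(4),"zang",np.degrees(np.arctan2(M[1,2],M[0,2])).round(2),"F",o["ft_force"].round(2),"op",o["opening"],"t",o["time_s"])
    print("shift",(M.T@(np.array([x,y,z])-o["eef_pos"])).round(4),"turn",R.from_matrix(M.T@T).as_rotvec().round(4))
if __name__=="__main__": go(*map(float,sys.argv[1:5]))
E
python3 go.py .492 -.302 .12 -11
```

```text
pos [ 0.4748 -0.2532  0.201 ] zang -11.05 F [ 0.28 -0.36  0.28] op 0.09378625224598182 t 1.7667
shift [ 0.081  -0.0447  0.0263] turn [-0.0008 -0.0006 -0.0006]
```

Emit:
play_rows([
  [[1, 0.04, -0.045, 0.026, 0, 0, 0], [1, 0.081, -0.045, 0.026, 0, 0, 0], [1, 0.081, -0.045, 0.026, 0, 0, 0], [1, 0.081, -0.045, 0.026, 0, 0, 0], [1, 0.081, -0.045, 0.026, 0, 0, 0]],
])

```text
time_s: 2.18
eef_pos: [0.4911, -0.2999, 0.1193]
tool_rot: [147.8, 89.8, 136.8]
ft_force: [0.3, -0.3, 0.2]
opening: 0.094
```

```bash
python3 go.py .492 -.302 .05 -11; python3 - <<'E'
from workcell import bot
from h import *
t=bot.camera("top")["frame"];s=bot.camera("scene")["frame"]
cv2.imwrite("pics/c2.png",np.hstack([panel(t,350,170,100,100,4),panel(s,190,190,100,100,4)]))
E
```

```text
pos [ 0.4911 -0.2999  0.1193] zang -11.04 F [ 0.27 -0.28  0.19] op 0.09401980094950774 t 2.1833
shift [ 0.0693 -0.0021  0.0015] turn [-0.0007 -0.0029 -0.0018]
```

View pics/c2.png

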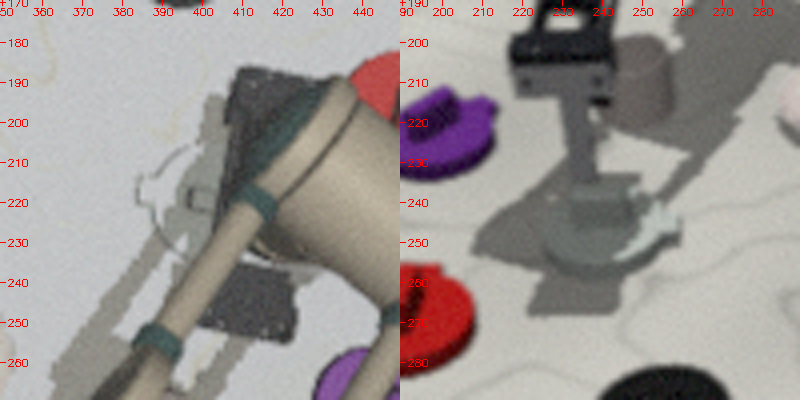

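The fingers at scene (580..., 235) stand over the bar at (240,240), with the jaws across it. I'll go down, grip and lift a little.

Emit:
play_rows([
  [[1, 0.035, -0.002, 0.001, 0, 0, 0], [1, 0.06, -0.002, 0.001, 0, -0.003, -0.002], [1, 0.07, -0.002, 0.001, 0, -0.003, -0.002], [1, 0.07, -0.002, 0.001, 0, -0.003, -0.002], [-1, 0.07, -0.002, 0.001, 0, -0.003, -0.002], [-1, 0.07, -0.002, 0.001, 0, -0.003, -0.002], [-1, 0.07, -0.002, 0.001, 0, -0.003, -0.002], [-1, 0.07, -0.002, 0.001, 0, -0.003, -0.002], [-1, 0.07, -0.002, 0.001, 0, -0.003, -0.002], [-1, 0.07, -0.002, 0.001, 0, -0.003, -0.002], [-1, 0.07, -0.002, 0.001, 0, -0.003, -0.002], [-1, 0.07, -0.002, 0.001, 0, -0.003, -0.002], [-1, 0.07, -0.002, 0.001, 0, -0.003, -0.002]],
], grip_force=40)

```text
time_s: 3.37
eef_pos: [0.4925, -0.3024, 0.0505]
tool_rot: [-32.4, 89.8, -43.4]
ft_force: [-0.7, 0.6, -0.6]
opening: 0.0375
```

Emit:
play_rows([
  [[-1, 0, 0, 0, 0, 0, 0], [-1, 0, 0, 0, 0, 0, 0], [-1, 0, 0, 0, 0, 0, 0], [-1, 0, 0, 0, 0, 0, 0], [-1, 0, 0, 0, 0, 0, 0], [-1, -0.02, 0, 0, 0, 0, 0], [-1, -0.05, 0, 0, 0, 0, 0], [-1, -0.08, 0, 0, 0, 0, 0], [-1, -0.11, 0, 0, 0, 0, 0], [-1, -0.11, 0, 0, 0, 0, 0]],
])

```text
time_s: 4.2
eef_pos: [0.4949, -0.3042, 0.1658]
tool_rot: [-28.7, 89.2, -39.7]
ft_force: [1.3, -0.9, -3.8]
opening: 0.0177
```

```bash
python3 go.py .525 -.15 .17 -40
```

```text
pos [ 0.4949 -0.3042  0.1658] zang -10.99 F [ 1.29 -0.88 -3.84] op 0.017650843603712444 t 4.2
shift [-0.0052  0.1571  0.0002] turn [0.5062 0.0138 0.0035]
```

```bash
python3 go.py .590 .124 .17 -71.5
```

```text
pos [ 0.4949 -0.3042  0.1658] zang -10.99 F [ 1.29 -0.88 -3.84] op 0.017650843603712444 t 4.2
shift [-0.007   0.4385  0.0117] turn [ 1.056e+00  1.480e-02 -4.000e-04]
```

Emit:
play_rows([
  [[-1, -0.007, 0.02, 0, 0.05, 0, 0], [-1, -0.007, 0.05, 0.001, 0.12, 0, 0], [-1, -0.007, 0.08, 0.002, 0.2, 0.003, 0], [-1, -0.007, 0.11, 0.003, 0.28, 0.005, 0], [-1, -0.007, 0.14, 0.004, 0.36, 0.008, 0], [-1, -0.007, 0.17, 0.005, 0.44, 0.01, 0], [-1, -0.007, 0.2, 0.006, 0.52, 0.01, 0], [-1, -0.007, 0.23, 0.007, 0.6, 0.01, 0], [-1, -0.007, 0.26, 0.008, 0.68, 0.01, 0], [-1, -0.007, 0.29, 0.009, 0.76, 0.01, 0], [-1, -0.007, 0.32, 0.01, 0.84, 0.01, 0], [-1, -0.007, 0.35, 0.01, 0.92, 0.01, 0], [-1, -0.007, 0.38, 0.011, 0.98, 0.01, 0], [-1, -0.007, 0.4, 0.011, 1.03, 0.01, 0], [-1, -0.007, 0.42, 0.011, 1.05, 0.012, 0], [-1, -0.007, 0.43, 0.012, 1.056, 0.012, 0], [-1, -0.007, 0.438, 0.012, 1.056, 0.012, 0], [-1, -0.007, 0.438, 0.012, 1.056, 0.012, 0], [-1, -0.007, 0.438, 0.012, 1.056, 0.012, 0]],
])

```text
time_s: 5.78
eef_pos: [0.5871, 0.1249, 0.1658]
tool_rot: [-136.3, 89.5, 152.2]
ft_force: [0.3, -1.0, -3.5]
opening: 0.0176
```

```bash
python3 go.py .590 .124 .12 -71.5; python3 - <<'E'
from workcell import bot
from h import *
import pickle
t=bot.camera("top");s=bot.camera("scene")
pickle.dump((t,s),open("p3.pkl","wb"))
cv2.imwrite("pics/c3.png",np.hstack([panel(t["frame"],230,130,66,80,6),panel(s["frame"],345,170,66,80,6)]))
E
```

```text
pos [0.5871 0.1249 0.1658] zang -71.48 F [ 0.28 -0.98 -3.48] op 0.017632172638415804 t 5.7833
shift [0.0458 0.0028 0.002 ] turn [ 0.0004 -0.0062  0.006 ]
```

View pics/c3.png

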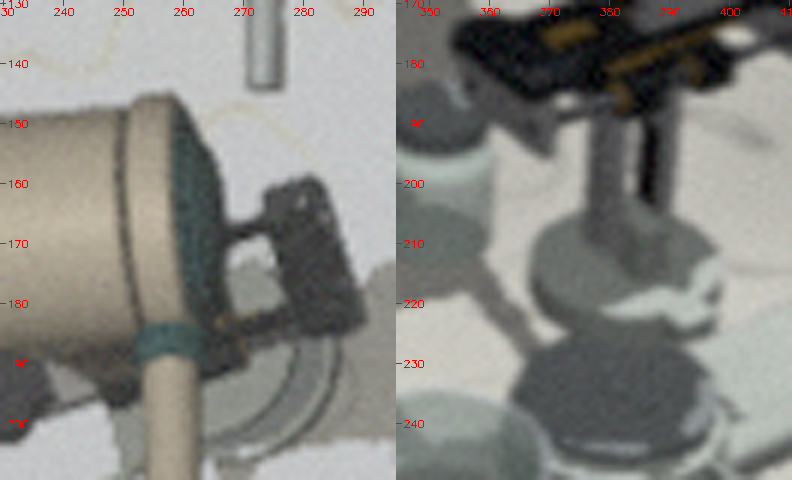

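```bash
cat > ov.py <<'E'
import pickle
from h import *
def cover(x,y,z,yaw):
    a=np.radians(yaw);R=np.array([[np.cos(a),-np.sin(a)],[np.sin(a),np.cos(a)]])
    h=np.linspace(np.arcsin(.25),2*np.pi-np.arcsin(.25),60)
    o=np.vstack([np.c_[.048*np.cos(h),.048*np.sin(h)],[[.06,-.012],[.06,.012],[.0465,.012]]])
    b=np.array([[.023,.009],[-.023,.009],[-.023,-.009],[.023,-.009],[.023,.009]])
    f=lambda p,q:np.c_[p@R.T+[x,y],np.full(len(p),z+q)]
    return [f(o,0),f(o,.02),f(b,.052)]
def press(x,y,yaw):
    a=np.radians(yaw);R=np.array([[np.cos(a),-np.sin(a)],[np.sin(a),np.cos(a)]])
    h=np.linspace(0,2*np.pi,60);k=np.c_[np.cos(h),np.sin(h)]
    f=lambda p,q:np.c_[p@R.T+[x,y],np.full(len(p),q)]
    return [f(.052*k,.055),f(.0045*k,.063),f(.003*k+[.026,0],.061),f(np.array([[.05,.018],[.099,.018],[.099,-.018],[.05,-.018]]),.04)]
def draw(img,cam,u0,v0,s,polys,col=(0,200,0)):
    for p in polys:
        q=((proj(cam,p)-[u0,v0]+.5)*s).astype(np.int32);cv2.polylines(img,[q],False,col,1)
    return img
E
python3 - <<'E'
from ov import *
t,s=pickle.load(open("p3.pkl","rb"));t0=pickle.load(open("top0.pkl","rb"));s0=pickle.load(open("scene0.pkl","rb"))
a=draw(panel(s["frame"],355,195,50,50,8),s,355,195,8,cover(.5871,.1249,.1658-.0505,18.5))
b=draw(panel(t["frame"],240,160,50,50,6),t,240,160,6,cover(.5871,.1249,.1658-.0505,18.5))
c=draw(panel(s0["frame"],355,218,50,50,8),s0,355,218,8,press(.590,.1235,18.5))
d=draw(panel(t0["frame"],240,150,50,50,8),t0,240,150,8,press(.590,.1235,18.5))
b=cv2.resize(b,(400,300));a,c,d=[x[:300] for x in(a,c,d)]
cv2.imwrite("pics/c4.png",np.vstack([np.hstack([a,cv2.resize(d,(400,300))]),np.hstack([c,b])]))
E
```

```text
(no output)
```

View pics/c4.png

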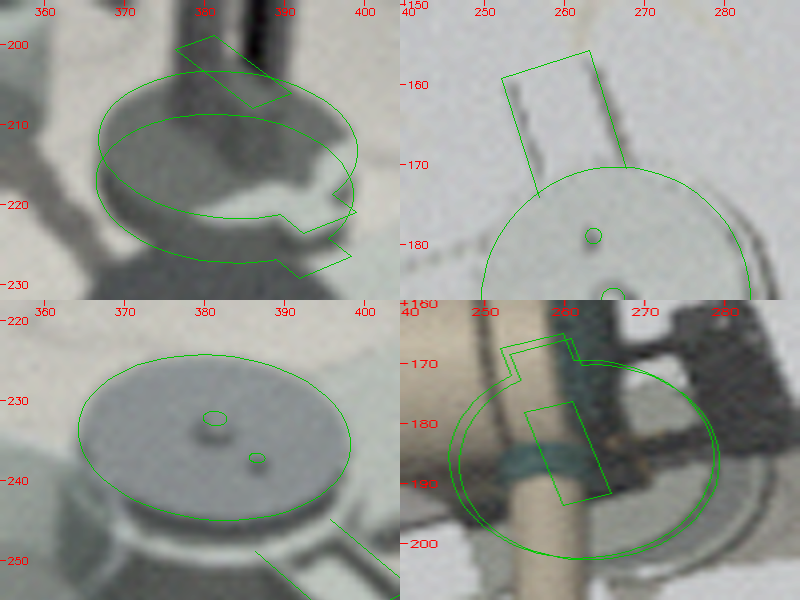

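Model overlays agree. The cover outline at the TCP matches the scene view (rim and lip within about 1 px), and the press fit matches the carrier, pin and peg. I'll come down to just above the pin.

Emit:
play_rows([
  [[-1, 0.02, 0.002, 0.001, 0, -0.003, 0.003], [-1, 0.035, 0.003, 0.002, 0, -0.006, 0.006], [-1, 0.042, 0.003, 0.002, 0, -0.006, 0.006], [-1, 0.042, 0.003, 0.002, 0, -0.006, 0.006], [-1, 0.042, 0.003, 0.002, 0, -0.006, 0.006], [-1, 0.042, 0.003, 0.002, 0, -0.006, 0.006]],
])

```text
time_s: 6.38
eef_pos: [0.5915, 0.1245, 0.1256]
tool_rot: [95.1, 89.8, 23.6]
ft_force: [0.0, -0.2, -4.1]
opening: 0.0175
```

```bash
python3 go.py .590 .1235 .1165 -71.7; python3 - <<'E'
from ov import *
from workcell import bot
o=bot.get_obs()["eef_pos"];t=bot.camera("top");s=bot.camera("scene")
f=s["frame"];A=panel(f,355,205,50,50,8)
B=draw(A.copy(),s,355,205,8,cover(o[0],o[1],o[2]-.0505,18.5))
draw(B,s,355,205,8,press(.590,.1235,18.5),(255,0,0))
cv2.imwrite("pics/c5.png",np.hstack([A,B]))
E
```

```text
pos [0.5915 0.1245 0.1256] zang -71.54 F [ 0.   -0.22 -4.08] op 0.01754816575627852 t 6.3833
shift [ 0.0091 -0.0017  0.0005] turn [ 0.0029 -0.0003 -0.0036]
```

View pics/c5.png

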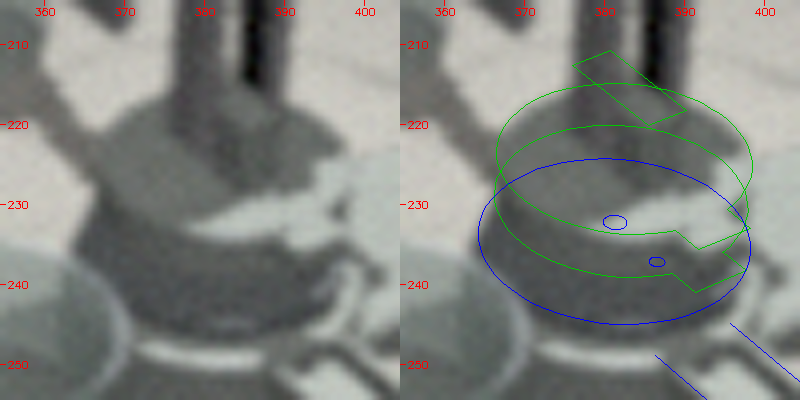

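The cover outline (left rim x≈367, lip end near (397,235)) matches the model at the TCP to under 1 px, and it sits centred over the carrier. I'll descend onto the pin slowly.

Emit:
play_rows([
  [[-1, 0.004, -0.001, 0.0005, 0.003, 0, -0.003], [-1, 0.008, -0.0015, 0.0005, 0.003, 0, -0.003], [-1, 0.0095, -0.0015, 0.0005, 0.003, 0, -0.003], [-1, 0.011, -0.0015, 0.0005, 0.003, 0, -0.003], [-1, 0.0125, -0.0015, 0.0005, 0.003, 0, -0.003], [-1, 0.0135, -0.0015, 0.0005, 0.003, 0, -0.003], [-1, 0.0135, -0.0015, 0.0005, 0.003, 0, -0.003]],
])

```text
time_s: 7.07
eef_pos: [0.5894, 0.1239, 0.1109]
tool_rot: [-118.3, 89.9, 170.0]
ft_force: [-0.8, -0.5, -3.3]
opening: 0.0178
```

```bash
python3 go.py .590 .1235 .1055 -71.7
```

```text
pos [0.5894 0.1239 0.1109] zang -71.68 F [-0.77 -0.46 -3.33] op 0.017839540973703574 t 7.0667
shift [0.0054 0.0005 0.0006] turn [ 0.0004 -0.0008  0.0015]
```

Emit:
play_rows([
  [[-1, 0.001, 0, 0, 0, 0, 0], [-1, 0.002, 0, 0, 0, 0, 0], [-1, 0.003, 0, 0, 0, 0, 0], [-1, 0.003, 0, 0, 0, 0, 0]],
])

```text
time_s: 7.4
eef_pos: [0.5894, 0.1239, 0.1079]
tool_rot: [-120.8, 89.9, 167.5]
ft_force: [0.5, 0.1, -3.2]
opening: 0.0175
```

```bash
python3 go.py .590 .1235 .1055 -71.7
```

```text
pos [0.5894 0.1239 0.1079] zang -71.68 F [ 0.54  0.11 -3.16] op 0.017539474590144044 t 7.4
shift [0.0024 0.0005 0.0006] turn [ 0.0004 -0.0008  0.0014]
```

Emit:
play_rows([
  [[-1, 0.001, 0, 0, 0, 0, 0], [-1, 0.002, 0, 0, 0, 0, 0], [-1, 0.0025, 0, 0, 0, 0, 0], [-1, 0.003, 0, 0, 0, 0, 0], [-1, 0.003, 0, 0, 0, 0, 0], [-1, 0.003, 0, 0, 0, 0, 0]],
])

```text
time_s: 7.9
eef_pos: [0.5895, 0.1239, 0.1054]
tool_rot: [-126.8, 89.9, 161.6]
ft_force: [-0.9, -0.0, -1.3]
opening: 0.0176
```

```bash
python3 go.py .590 .1235 .0995 -71.7
```

```text
pos [0.5895 0.1239 0.1054] zang -71.68 F [-0.9  -0.03 -1.34] op 0.01764284286079963 t 7.9
shift [0.0059 0.0003 0.0005] turn [ 0.0004 -0.0007  0.0009]
```

The carrier contact came at exactly the expected height: underside 54.9 mm against 55, with Fz starting to rise. I'll push it down now.

Emit:
play_rows([
  [[-1, 0.001, 0, 0, 0, 0, 0], [-1, 0.002, 0, 0, 0, 0, 0], [-1, 0.003, 0, 0, 0, 0, 0], [-1, 0.004, 0, 0, 0, 0, 0], [-1, 0.005, 0, 0, 0, 0, 0], [-1, 0.005, 0, 0, 0, 0, 0], [-1, 0.005, 0, 0, 0, 0, 0]],
], grip_force=50)

```text
time_s: 8.48
eef_pos: [0.5896, 0.1239, 0.1008]
tool_rot: [-133.1, 89.9, 155.2]
ft_force: [-2.5, -0.0, 5.9]
opening: 0.0176
```

```bash
python3 go.py .590 .1235 .0995 -71.7
```

```text
pos [0.5896 0.1239 0.1008] zang -71.67 F [-2.52 -0.02  5.86] op 0.01762201140897887 t 8.4833
shift [0.0013 0.0003 0.0005] turn [ 0.0005 -0.0006  0.0007]
```

Emit:
play_rows([
  [[-1, 0.001, 0, 0, 0, 0, 0], [-1, 0.0015, 0, 0, 0, 0, 0], [-1, 0.002, 0, 0, 0, 0, 0], [-1, 0.002, 0, 0, 0, 0, 0], [-1, 0.002, 0, 0, 0, 0, 0]],
])

```text
time_s: 8.9
eef_pos: [0.5896, 0.1239, 0.0994]
tool_rot: [-148.2, 90.0, 140.1]
ft_force: [-3.4, -0.2, 8.3]
opening: 0.0174
```

```bash
python3 go.py .590 .1235 .0995 -71.7;  python3 - <<'E'
from ov import *
from workcell import bot
o=bot.get_obs()["eef_pos"];s=bot.camera("scene")
A=panel(s["frame"],355,205,50,50,8);B=draw(A.copy(),s,355,205,8,cover(o[0],o[1],.049,18.5))
cv2.imwrite("pics/c6.png",np.hstack([A,B]))
E
```

```text
pos [0.5896 0.1239 0.0994] zang -71.67 F [-3.43 -0.16  8.26] op 0.017421258971865014 t 8.9
shift [-0.0001  0.0003  0.0005] turn [ 0.0004 -0.0006  0.0003]
```

View pics/c6.png

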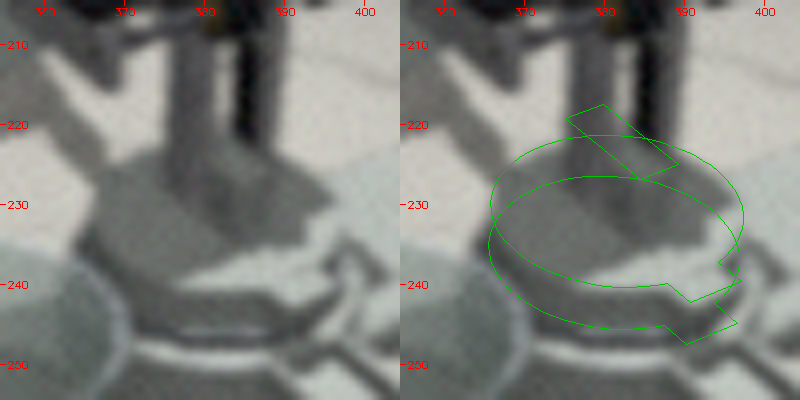

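The cover lies flat and low on the bed, lip end near (397,240) towards the spout, with a thin carrier band below it; the model at full depth matches to about 1 px. I'll press a little firmer onto the stop and let it settle.

Emit:
play_rows([
  [[-1, 0.0005, 0, 0, 0, 0, 0], [-1, 0.001, 0, 0, 0, 0, 0], [-1, 0.001, 0, 0, 0, 0, 0], [-1, 0.001, 0, 0, 0, 0, 0], [-1, 0.001, 0, 0, 0, 0, 0], [-1, 0.001, 0, 0, 0, 0, 0]],
])

```text
time_s: 9.45
eef_pos: [0.5896, 0.1239, 0.0994]
tool_rot: [161.5, 90.0, 89.9]
ft_force: [-5.0, -0.9, 13.4]
opening: 0.0179
```

Force rose from 8.3 to 13.4 N with no further travel, so the carrier is on its hard stop. Handing in.

```bash
python3 go.py .590 .1235 .0994 -71.7; python3 -c "
from workcell import bot
print(bot.close_job()); o=bot.get_obs(); print(o['eef_pos'],o['ft_force'],o['opening'])"
```

```text
pos [0.5896 0.1239 0.0994] zang -71.67 F [-5.04 -0.85 13.35] op 0.0179111517685511 t 9.45
shift [-0.      0.0003  0.0006] turn [ 0.0005 -0.0004 -0.0001]
the job is handed in; nothing more can be done
None
the job is handed in; nothing more can be done
```

The cover is on the press bed with its lip towards the spout, pushed down onto the hard stop and still held in the gripper. I handed the job in at about 9.5 s; no verdict is reported.

I took the bare aluminium cover by its bar, lifted it and turned it about 60°. It went over the pin with almost no contact force.

**Last checks**
- **Seating:** the underside met the carrier at about 54.9 mm, against 55 mm expected.
- **Push:** it then travelled about 6.0 mm. In the last step the vertical force reading rose from 8.3 to 13.4 N with no further travel, which means the hard stop.
- **Grip:** the jaw opening was 17.9 mm on the 18 mm bar, with the grip set to 50 N.
- **Picture:** the last image matched the fully-down model to about 1 px.

**Open points**
- **Press fit:** my two camera fits of the press disagreed by about 7 mm and 2°. I used their combined fit, and the free drop over the pin and peg bears it out.
- **Side force:** a sideways reading of about 5 N remained at the end.
- **Bystanders:** I planned the paths clear of the other things on the table and felt no stray contact, but I did not measure them again at the end.

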